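# Float a rocker balance at its index by the sprung hand lever

### The job

The rocker balance on the table carries a jar of seed and rests pan-down on its stop. Work it only by the black knob of its sprung hand lever: raise the beam and keep the pointer inside the gap of the index fork without a break for five seconds, then let the beam back down gently onto the same pan-side stop and let go of the lever. Do not let the beam slam on either stop, do not touch the beam or its jar, and leave the index fork and the things around the balance alone.

Things in the scene. Friction and masses are not known exactly. Their poses are not given: they have to be found in the camera images.
- balance: Fixed grey rocker balance. Origin: underside centre of its 170 x 340 x 20 mm base on the table. Own x points to the scale's face (away from the robot), own y along the beam to the pan, z up. Behind the beam (own x -66 to -30 mm) a column 50 mm wide carries a white scale plate 190 mm wide, z 147 to 222 mm above the pivot. The hand lever is in the plane own x = +50 mm, on the -y side.
- pivot (a point): Point on the pivot axis in the beam's plane, 170 mm above the balance's origin. Axis along own x. Nominal values of beam with load, without lever: moment of inertia 0.0275 kg m2; gravity's torque about rocker = -B + 0.55 N m/rad x angle, B = 0.16 N m (0.06 to 0.26, hidden: the jar's fill). The lever's coil spring adds +0.5 N m/rad x lever.
- rocker (a joint): Beam angle, rad: 0 level, positive = pan end up, pointer leaning to -y. Stops at -0.30 (pan down, its rest at the start) and +0.30. Very low friction. Being top-heavy, with the lever held still it settles nowhere but topples to one stop or the other, time constant about 0.7 s: it stays up only while the lever is moved in answer to its swing.
- lever (a joint): Hand lever's angle relative to the beam, rad (-1 to 1): 0 spring slack, positive = knob pushed down, which drives the pan up. Lever angle in space A = rocker + lever; the knob's centre is then at the balance's own (50, -220 cos(0.3 - A), 170 + 220 sin(0.3 - A)) mm, so higher A = lower knob. Lever 40 g; free, it sags to about +0.1.
- knob (a point): Centre of the knob on the lever's end: a black cylinder 30 mm in diameter and 34 mm long, lying parallel to the balance's own x. It can be gripped from above across its two flat ends (fingers closing along own x) and turns between the fingers.
- index (a joint): Angle of the index fork on the scale about the same pivot, rad, same sense as rocker (-0.1 to 0.1, held by friction, to be left where it is). The pointer stands in the middle of the fork's gap when rocker equals index.
- index_mid (a point): Middle of the gap between the two dark steel prongs of the index fork, 180 mm from the pivot. The gap is 40 mm wide, so the pointer's centre is inside it within 18 mm (0.1 rad) either side.
- pointer (a point): Point on the axis of the pointer rod (6 mm thick) of the beam, 180 mm above the pivot; it swings past the fork.
- beam: Beam with all it carries, not to be touched: bar 270 x 16 x 12 mm along own y, pan and jar centred at y +170 mm, counterweight 56 mm in diameter at y -96 to -124 mm, upright pointer rod with a brass nut 50 mm in diameter 105 to 135 mm above the pivot. Origin on the pivot. The lever and knob are not part of it.
- jar: Amber seed jar fixed in the pan, 68 mm in diameter, 100 mm high, nominal 0.4 kg. Origin: centre of its underside.
- bowl: White bowl 130 mm across, 50 mm high, origin under its centre. Bystander.
- bottle: White bottle 60 mm in diameter, 140 mm high, origin under its centre. Bystander.
- spatula: Hand spatula lying on the table. Bystander.
- tray: White open tray 200 x 140 x 35 mm, origin under its centre. Bystander.

How it is judged:
On the way:
1. the pointer stays inside the gap of the index fork for five seconds on end, worked by the lever alone (distance between pointer and index_mid below 0.018 m), for 5 s.
At the end, for the whole second after the job is handed in: The pointer was within 18 mm (0.1 rad) of the middle of the fork for 5 s without a break; then the beam is back on its pan-side stop (angle below -0.27 rad) and still (under 0.1 rad/s), the lever is released and the fork is within 8 mm of where it was (value of joint rocker below -0.27 rad and velocity of joint rocker between -0.1 and 0.1 rad/s and distance of index_mid from where it was at the start of the episode below 0.008 m); the robot touches nothing.
It fails at once if the beam slams on the pan-side stop (faster than 0.8 rad/s there) (value of joint rocker below -0.26 rad and velocity of joint rocker below -0.8 rad/s).
It fails at once if the beam slams on the far stop (faster than 0.8 rad/s there) (value of joint rocker above 0.26 rad and velocity of joint rocker above 0.8 rad/s).
It fails at once if the robot pushes the beam, pointer, weights, pan or jar (over 1.5 N) (contact force between any of the fingers, the arm and beam above 1.5 N).
It fails at once if the index fork is moved (distance of index_mid from where it was at the start of the episode above 0.008 m).
It fails at once if a bystander is moved by more than 20 mm (distance of any of bowl, bottle, spatula, tray from where it was at the start of the episode above 0.02 m).
It also fails if it takes over 72 s, if anything falls off the work surface, if the arm or the gripper's body presses on something with over 40 N, if the wrist force passes 120 N, or if a joint passes its speed limit or range.

### The arm

A 6-joint arm with a two-finger parallel gripper is mounted at the origin on the work surface. World frame = base frame: x ahead of the robot, y to its left, z up, the work surface at z = 0. Lengths are in m, angles in rad, forces in N, time in s.
With the tool pointing down it reaches from about 0.35 to 0.775 m from the base axis. Payload 7.3 kg.
Tool frame: the origin (TCP) lies midway between the tips of the shut fingers; the grasp point (between the pads) lies 19 mm behind it (grasp_offset is the z of the grasp point in the tool frame, in m); z points along the fingers, y is the line along which they close (so a half turn about z gives the same grasp; the last joint's range is limited). The gripper opens to 92 mm and grips with 3 to 60 N. Pads are 19 mm wide; open, the fingers measure 130 mm over their backs; the gripper's body (75 mm by 190 mm) begins 47 mm behind the grasp point.
Start: joints at [1.06, 0.342, 1.524, -0, 1.275, -0.146], TCP at [0.187, 0.49, 0.227] pointing down, gripper open.
Joint ranges: [-2.53, 2.53], [-0.77, 2.02], [0.04, 2.7], [-1, 4.14], [0.28, 2.66], [-3.11, 3.11]. Speed limits (rad/s): [2.57, 2.57, 3.14, 3.14, 3.14, 3.14].

### API

Orientations are given as a unit quaternion [w, x, y, z].
In Python, from plant import state, get_image, get_calibration, finish_job, grasp_offset gives the robot as it stands.
- The arm moves only by the tool apply_moves, never from a script. Its arguments are lists of equal length, an entry for each row: "turn": the turn, a rotation vector about the tool's x, y, z in rad, a list of three; "offset": the shift along the tool's x, y, z in m, a list of three; "claw": the opening, from -1 (shut) to 1 (fully open). A call has 1 to 8 rows; each row shifts and turns the commanded pose from where the row before left it, along the tool's axes as they then stand; what a row does not reach is not made up. A row lasts 1/10 s, in which the tool goes at most 50 mm and 8.59 degrees, less where a joint would pass 70% of its speed; a pose out of reach is approached as far as the arm can. A call is refused whole if a number of a shift passes 0.05 or a number of a turn 0.15, either way. A call with a gripper value outside its range is refused whole. The fingers move at their own pace and stop on an object; the grip force is fixed at half the most. Time passes only in rows, so rows that do not move let the fingers close. It gives the time, the measured TCP pose, the force, the opening and the grip force at its end, in the units of the state.
- state(): the state, without advancing time (a new reading comes with each control period).
- get_image(name): name is "side" or "top"; returns the picture (384x512x3 uint8, red, green, blue); there is no depth.
- get_calibration(name): a dict with "K" (3x3 intrinsics, pixels), "R" (3x3) and "t" (3): a world point X has camera coordinates R X + t. Camera axes: x right, y down, z forward; pixel columns grow to the right and rows downward; lengths in m; the calibration is good to about 2 mm. A picture is of the moment at which its call begins. get_calibration takes no time and is no camera call.
- finish_job(): hands the job in; it is judged then, once.
The state is a dict: "t": time; "joints": joint angles; "qvel": joint speeds; "tau": joint torques, N m; "tool_pos": TCP position; "tcp_rot": TCP orientation; "force": force on the tool from outside, world axes, zero at the start; "moment": the same for the moment, N m; "grip_width": opening from 0.0 (shut) to 1.0 (fully open); "gripper_force": force on a finger pad.
Only numpy, scipy, OpenCV 4.12 (cv2) and the standard library are available. Lean on these libraries where they do the work, as an engineer would, in place of code of your own. Each camera call takes 0.05 s, during which the arm holds its last target. There are 200 camera calls.

## Working session

There is one attempt and no reset: what is moved stays moved. The work goes in short steps, Python scripts to look and compute and a tool call to move; the robot and the scene stay as the last step left them, time stands still between calls to the robot, and variables do not carry over. Pictures are saved under pics/ and viewed, at most 10 in all, crops included, and the job is handed in when it is done.

Besides the shell and the picture viewer there is one more tool, called after "Request:" as name(argument=value, ...), one argument or row to a line, values as JSON. apply_moves: Moves the arm, as the interface text tells. Its arguments: {"type":"object","properties":{"turn":{"type":"array"},"offset":{"type":"array"},"claw":{"type":"array"}},"required":["turn","offset","claw"]}

```bash
mkdir -p pics; ls; python3 - <<'E'
from plant import *
import cv2
for n in("side","top"):
    im=get_image(n);cv2.imwrite(f"pics/{n}0.png",im[:,:,::-1]);c=get_calibration(n);print(n,c)
print(state(),grasp_offset)
E
```

```text
pics
side {'K': array([[451.87750568,   0.        , 251.04877721],
       [  0.        , 451.87750568, 188.00908131],
       [  0.        ,   0.        ,   1.        ]]), 'R': array([[ 0.96880556, -0.2477993 , -0.00335992],
       [-0.2183973 , -0.84728976, -0.4841515 ],
       [ 0.11712557,  0.46978247, -0.87497773]]), 't': array([-0.45596276,  0.24164309,  1.70719651])}
top {'K': array([[395.59514606,   0.        , 256.67750985],
       [  0.        , 395.59514606, 189.47070512],
       [  0.        ,   0.        ,   1.        ]]), 'R': array([[ 0.01935786, -0.9997921 , -0.00640589],
       [-0.99235725, -0.01843213, -0.12201371],
       [ 0.12187027,  0.00871886, -0.99250774]]), 't': array([0.01748744, 0.49414812, 1.77258868])}
{'t': 0.1, 'joints': array([ 1.06003068e+00,  3.42732485e-01,  1.52490801e+00, -1.22691647e-05,
        1.27542319e+00, -1.45968548e-01]), 'qvel': array([-5.21873237e-04, -1.89060150e-03, -2.27775588e-03,  2.87050749e-04,
        1.05824193e-03, -9.98820994e-05]), 'tau': array([ 4.17209094e-04, -4.32007992e+01, -2.44694692e+01,  7.17359595e-02,
        5.26283006e-02, -6.23752817e-05]), 'tool_pos': array([0.18708596, 0.49014387, 0.22607794]), 'tcp_rot': array([-2.31648967e-04,  1.81387043e-01,  9.83411511e-01, -6.98112087e-04]), 'force': array([ 0.45589436, -0.6606972 , -0.14436558]), 'moment': array([-0.01204139,  0.00450673, -0.02141681]), 'gripper_force': 0.0, 'grip_width': 1.0062683648093467} -0.0188
```

View pics/side0.png

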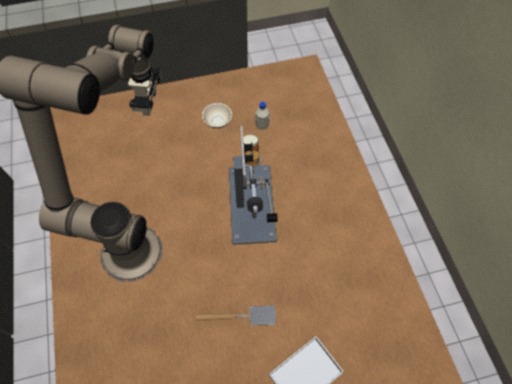

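View pics/top0.png

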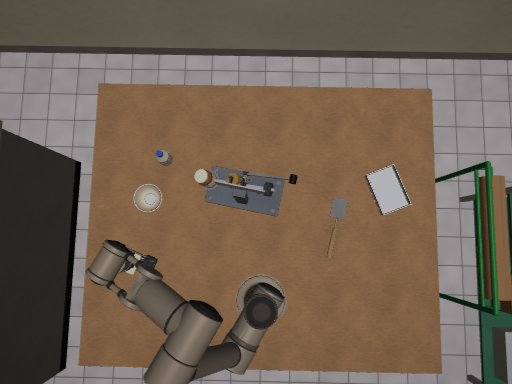

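The side view shows the balance near (253,205), with the knob at (272,217) and the jar at (250,150). In the top view the base is near (245,190), the knob at (293,179) and the jar at (205,177). I'll enlarge both for measuring.

```bash
python3 - <<'E'
import cv2,numpy as np
a=cv2.imread("pics/side0.png")[120:250,215:295]; b=cv2.imread("pics/top0.png")[150:225,190:305]
a=cv2.resize(a,None,fx=4.5,fy=4.5,interpolation=2); b=cv2.resize(b,None,fx=3.6,fy=3.6,interpolation=2)
o=np.zeros((590,790,3),np.uint8);o[:a.shape[0],:a.shape[1]]=a;o[:b.shape[0],365:365+b.shape[1]]=b
cv2.imwrite("pics/crop0.png",o)
E
```

```text
(no output)
```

View pics/crop0.png

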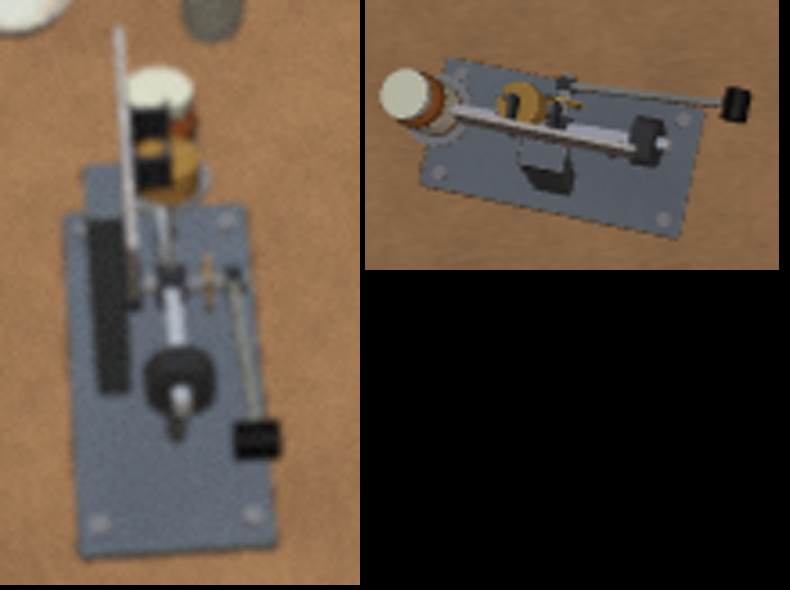

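The crop shows the base outline clearly in both views. The knob is at crop (257,440) in the side view and (736,104) in the top view, and the dark fork prongs are at (151,121)/(151,172) and (512,105)/(553,113). I'll measure the poses now.

```bash
cat >h.py <<'E'
import numpy as np,cv2
from plant import *
C={n:get_calibration(n) for n in("side","top")}
def proj(n,X):
    c=C[n];q=(np.atleast_2d(X)@c["R"].T+c["t"])@c["K"].T
    return q[:,:2]/q[:,2:]
def plane(n,uv,z):
    c=C[n];d=(np.linalg.inv(c["K"])@np.c_[np.atleast_2d(uv),np.ones(len(np.atleast_2d(uv)))].T).T@c["R"];o=-c["R"].T@c["t"]
    return o+d*((z-o[2])/d[:,2])[:,None]
def tri(us,ut):
    P=[C[n]["K"]@np.c_[C[n]["R"],C[n]["t"]] for n in("side","top")]
    X=cv2.triangulatePoints(P[0],P[1],np.array(us,float).reshape(2,1),np.array(ut,float).reshape(2,1))[:,0]
    X=X[:3]/X[3];return X,[np.round(proj(n,X)[0]-u,2) for n,u in(("side",us),("top",ut))]
E
python3 - <<'E'
from h import *
I={n:cv2.imread(f"pics/{n}0.png") for n in C}
cs=lambda x,y:((x+.5)/4.5+215-.5,(y+.5)/4.5+120-.5)
ct=lambda x,y:((x-365+.5)/3.6+190-.5,(y+.5)/3.6+150-.5)
def dark(n,c,r,th):
    g=I[n].max(2).astype(int);x,y=map(round,c);s=g[y-r:y+r+1,x-r:x+r+1];w=np.clip(th-s,0,None)
    Y,X=np.mgrid[y-r:y+r+1,x-r:x+r+1];return (w*X).sum()/w.sum(),(w*Y).sum()/w.sum()
for r in(5,6):
  k=[dark("side",cs(257,440),r,60),dark("top",ct(736,104),r,60)];print("knob",k,tri(*k))
f=[(cs(151,121),ct(512,105)),(cs(151,172),ct(553,113))]
f2=[(cs(151,172),ct(512,105)),(cs(151,121),ct(553,113))]
for a,b in f+f2: print("prong",a,b,tri(a,b))
for nm,im in I.items():
    hsv=cv2.cvtColor(im,cv2.COLOR_BGR2HSV)
    m=cv2.inRange(hsv,(95,40,50),(125,160,160));k=np.zeros_like(m)
    if nm=="side":k[140:250,220:285]=1
    else:k[155:225,195:290]=1
    p=cv2.findNonZero(m*k);rect=cv2.minAreaRect(p);bx=cv2.boxPoints(rect);X=plane(nm,bx,.02)
    print(nm,bx.round(1).tolist(),X.round(4).tolist(),X.mean(0),[np.linalg.norm(X[i]-X[i-1]).round(4) for i in range(4)])
# manual corners
m=plane("top",[ct(447,57),ct(420,186),ct(680,238),ct(705,107)],.02);print(m,m.mean(0))
m2=plane("side",[cs(78,557),cs(277,545)],.02);print(m2)
E
```

```text
knob [(np.float64(271.5020798668885), np.float64(217.60232945091514)), (np.float64(292.7712142522269), np.float64(178.83872480075013))] (array([ 0.50969794, -0.11693077,  0.27427887]), [array([-0.23,  0.06]), array([ 0.01, -0.25])])
knob [(np.float64(271.5020798668885), np.float64(217.60232945091514)), (np.float64(292.7712142522269), np.float64(178.83872480075013))] (array([ 0.50969794, -0.11693077,  0.27427887]), [array([-0.23,  0.06]), array([ 0.01, -0.25])])
prong (248.16666666666666, 146.5) (230.47222222222223, 178.80555555555554) (array([0.49333363, 0.12338249, 0.34859322]), [array([-0.02,  0.01]), array([ 0.  , -0.03])])
prong (248.16666666666666, 157.83333333333334) (241.86111111111111, 181.02777777777777) (array([0.48391987, 0.08040129, 0.34746565]), [array([ 0.4 , -0.12]), array([-0.01,  0.48])])
prong (248.16666666666666, 157.83333333333334) (230.47222222222223, 178.80555555555554) (array([0.49880554, 0.12931694, 0.26992623]), [array([ 1.27, -0.39]), array([-0.03,  1.53])])
prong (248.16666666666666, 146.5) (241.86111111111111, 181.02777777777777) (array([0.47941398, 0.0769
[... 267 characters left out ...]
373, -0.0928, 0.02], [0.3867, -0.064, 0.02]] [0.49886757 0.10463523 0.02      ] [np.float64(0.373), np.float64(0.1696), np.float64(0.3742), np.float64(0.1533)]
top [[213.0, 201.0], [213.0, 201.0], [213.0, 201.0], [213.0, 201.0]] [[0.4382, 0.2255, 0.02], [0.4382, 0.2255, 0.02], [0.4382, 0.2255, 0.02], [0.4382, 0.2255, 0.02]] [0.43820424 0.22552152 0.02      ] [np.float64(0.0), np.float64(0.0), np.float64(0.0), np.float64(0.0)]
[[ 0.6029191   0.23363177  0.02      ]
 [ 0.43610912  0.26244307  0.02      ]
 [ 0.37640305 -0.06836731  0.02      ]
 [ 0.54413931 -0.09808781  0.02      ]] [0.48989264 0.08240493 0.02      ]
[[ 0.37859856 -0.069889    0.02      ]
 [ 0.54275525 -0.10098886  0.02      ]]
```

```bash
cat >>h.py <<'E'
O=np.array([.4899,.0824,0]);yaw=-.178
Rz=np.array([[np.cos(yaw),-np.sin(yaw),0],[np.sin(yaw),np.cos(yaw),0],[0,0,1]])
def own(X):return (np.asarray(X)-O)@Rz
def world(p):return np.asarray(p)@Rz.T+O
def blob(m,c,r):
    """weighted centroid, area of the largest blob of weight map m in a window"""
    x,y=c;s=m[y-r:y+r+1,x-r:x+r+1]
    n,L,st,_=cv2.connectedComponentsWithStats((s>0).astype(np.uint8));i=1+np.argmax(st[1:,4])
    w=s*(L==i);Y,X=np.mgrid[y-r:y+r+1,x-r:x+r+1];return (w*X).sum()/w.sum(),(w*Y).sum()/w.sum(),w.sum()
def lidmap(im):  # im BGR: pale lid = high blue channel
    return np.clip((im[:,:,0].astype(float)-100)/70,0,1)
def nutmap(im):
    h=cv2.cvtColor(im,cv2.COLOR_BGR2HSV);return ((h[:,:,0]>=14)&(h[:,:,0]<=30)&(h[:,:,1]>130)&(h[:,:,2]>70)).astype(float)
E
python3 - <<'E'
from h import *
I={n:cv2.imread(f"pics/{n}0.png") for n in C}
for n,c in(("side",(251,141)),("top",(203,177))):
    print(n,"lid",blob(lidmap(I[n]),c,12))
for n,c in(("side",(252,157)),("top",(234,179))):
    print(n,"nut",blob(nutmap(I[n]),c,9))
l=tri(blob(lidmap(I["side"]),(251,141),12)[:2],blob(lidmap(I["top"]),(203,177),12)[:2]);print("lid",l,own(l[0])*1e3)
# prongs
D=lambda n:np.clip(75-I[n].max(2).astype(float),0,None)
ps=[blob(D("side"),c,r)[:2] for c,r in(((248,147),5),((248,158),5))];pt=[blob(D("top"),c,r)[:2] for c,r in(((230,179),4),((242,181),4))]
print(ps,pt)
for a,b in zip(ps,pt):
    X=tri(a,b);print(own(X[0])*1e3,X[1])
print(I["top"][172:188,224:248].max(2)); print(I["side"][140:166,242:262].max(2))
E
```

```text
side lid (np.float64(247.43615181578227), np.float64(139.5028670246655), np.float64(156.95714285714286))
top lid (np.float64(200.4688481043226), np.float64(175.5510746196571), np.float64(118.31428571428572))
side nut (np.float64(254.41758241758242), np.float64(157.62637362637363), np.float64(91.0))
top nut (np.float64(235.27906976744185), np.float64(178.02325581395348), np.float64(86.0))
lid (array([0.52585961, 0.26128164, 0.18859625]), [array([ 0.5 , -0.15]), array([-0.02,  0.62])]) [  3.71837971 182.42233364 188.59624512]
[(np.float64(247.86794407042984), np.float64(147.31538063179698)), (np.float64(248.4819639278557), np.float64(158.1688376753507))] [(np.float64(230.9001751313485), np.float64(179.01751313485113)), (np.float64(242.98252184769038), np.float64(182.14606741573033))]
[ -4.6088117   39.32291263 346.4008687 ] [array([ 0.1 , -0.03]), array([-0.  ,  0.12])]
[ -6.77730752  -7.85206994 351.99070896] [array([-0.2 ,  0.06]), array([ 0.01, -0.24])]
[[105 105 105 104 104 102 101  99 102 101  98 101 101 100 102 102 100  98
   92  54  48  53  54  55]
 [104 103 103 103 103 109 122 
[... 2996 characters left out ...]
 124 115
  135 152]
 [144 157 114  50  26  25  28  29  26  23  50 114 154 153 146 126 105 109
  126 143]
 [144 163 120  53  27  19  26  27  29  27  47  99 140 133 119 106  93 106
  126 145]
 [144 172 136  53  26  27  29  30  30  25  42  83 114 118 111 102  89 106
  127 139]
 [148 176 143  64  34  40  46  53  58  57  66  91 116 111 110  96  95 103
  125 132]
 [141 169 143  70  61  72  80  86  91  95 100 103 113 112 102  98  99 108
  120 140]
 [137 161 147  96  92  98 104 110 112 115 115 116 115 115 103 104 105 113
  127 150]
 [134 168 156 121 108 111 111 119 118 115 116 119 116 117 108 105 108 118
  140 155]
 [132 160 159 134 123 119 119 126 126 120 108 107 108 113 109 102 103 114
  130 131]]
```

Request:
apply_moves(
  turn=[
    [0,0,0.14],
    [0,0,0.14],
    [0,0,0.14],
    [0,0,0.14],
    [0,0,0.14],
    [0,0,0.14],
    [0,0,0.14],
    [0,0,0.14],
  ],
  offset=[
    [0,0,-0.03],
    [0,0,-0.03],
    [0,0,-0.03],
    [0,0,-0.03],
    [0,0,-0.03],
    [0,0,-0.03],
    [0,0,-0.03],
    [0,0,-0.03],
  ],
  claw=[1,1,1,1,1,1,1,1],
)

```text
t: 0.9
tool_pos: [0.1871, 0.4902, 0.4676]
tcp_rot: [0.0, 0.678, 0.735, -0.0]
force: [0.8, 1.0, 0.4]
grip_width: 0.999
gripper_force: 0.0
```

Request:
apply_moves(
  turn=[
    [0,0,0.132],
    [0,0,0.132],
    [0,0,0],
    [0,0,0],
    [0,0,0],
    [0,0,0],
    [0,0,0],
    [0,0,0],
  ],
  offset=[
    [0,0,0],
    [0,0,0],
    [-0.036,0.028,0],
    [-0.036,0.028,0],
    [-0.036,0.028,0],
    [-0.036,0.028,0],
    [-0.036,0.028,0],
    [-0.036,0.028,0],
  ],
  claw=[1,1,1,1,1,1,1,1],
)

```text
t: 1.7
tool_pos: [0.3146, 0.2464, 0.4665]
tcp_rot: [-0.0, 0.767, 0.642, -0.0]
force: [1.2, 1.0, -0.0]
grip_width: 0.999
gripper_force: 0.0
```

Request:
apply_moves(
  turn=[
    [0,0,0],
    [0,0,0],
    [0,0,0],
    [0,0,0],
    [0,0,0],
    [0,0,0],
    [0,0,0],
    [0,0,0],
  ],
  offset=[
    [-0.036,0.028,0],
    [-0.036,0.028,0],
    [-0.036,0.028,0],
    [-0.036,0.028,0],
    [-0.036,0.028,0],
    [-0.036,0.028,0],
    [-0.036,0.028,0],
    [-0.036,0.028,0],
  ],
  claw=[1,1,1,1,1,1,1,1],
)

```text
t: 2.5
tool_pos: [0.4843, -0.0769, 0.4664]
tcp_rot: [-0.0, 0.767, 0.641, -0.0]
force: [-0.2, 0.8, 0.8]
grip_width: 1.001
gripper_force: 0.0
```

Request:
apply_moves(
  turn=[
    [0,0,0],
    [0,0,0],
    [0,0,0],
    [0,0,0],
    [0,0,0],
  ],
  offset=[
    [-0.036,0.028,0],
    [0,0,0.04],
    [0,0,0.04],
    [0,0,0.04],
    [0,0,0],
  ],
  claw=[1,1,1,1,1],
)

```text
t: 3.0
tool_pos: [0.5023, -0.1145, 0.3408]
tcp_rot: [-0.006, 0.767, 0.641, -0.003]
force: [0.4, 0.3, 1.2]
grip_width: 1.002
gripper_force: 0.0
```

```bash
python3 - <<'E'
from h import *
s=state();print(own(s["tool_pos"]),s["joints"].round(3))
a=get_image("side")[:,:,::-1];b=get_image("top")[:,:,::-1]
cv2.imwrite("pics/s1.png",a);cv2.imwrite("pics/t1.png",b)
a=cv2.resize(a[120:250,215:305],None,fx=4.3,fy=4.3,interpolation=2); b=cv2.resize(b[150:225,190:305],None,fx=3.5,fy=3.5,interpolation=2)
o=np.zeros((590,795,3),np.uint8);o[:a.shape[0],:a.shape[1]]=a;o[:b.shape[0],390:390+b.shape[1]]=b
cv2.imwrite("pics/crop1.png",o)
E
```

```text
[ 0.04704227 -0.19159687  0.34082273] [-0.373  0.269  1.316  0.     1.57  -0.195]
```

View pics/crop1.png

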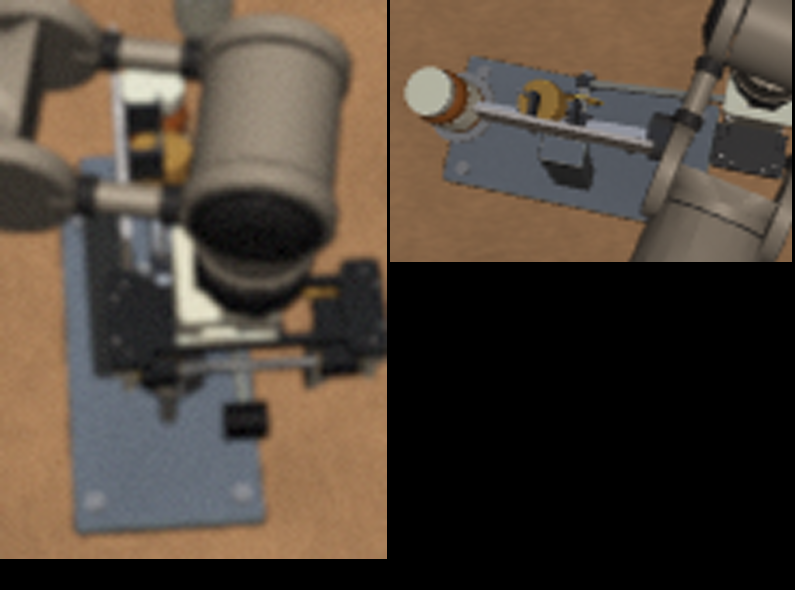

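The top view stays clear of the arm: the lid is near px (202,176) and the nut near (234,179). The side view is half covered by the wrist. I'll test how well the lid and nut centroids measure the beam angle in the top view.

```bash
python3 - <<'E'
from h import *
ims=[cv2.imread(f"pics/{n}.png") for n in("top0","t1")]
np.set_printoptions(linewidth=200)
w=lidmap(ims[1]);print((w[166:187,190:216]*9).astype(int))
for im in ims: print(blob(lidmap(im),(201,175),9))
rb=lambda im:im[:,:,2].astype(int)-im[:,:,0]
print(rb(ims[1])[168:184,224:252])
L=lambda th,p:world([p[0],p[1]*np.cos(th)-p[2]*np.sin(th),170+p[1]*np.sin(th)+p[2]*np.cos(th)]) 
for th in(-.3,-.2,-.1,0):
    print(th,"lid",proj("top",world(np.array([.0037,.170*np.cos(th)-.071*np.sin(th),.17+.170*np.sin(th)+.071*np.cos(th)]))),
     "nut",proj("top",world(np.array([0,-.135*np.sin(th),.17+.135*np.cos(th)]))),"ptr",proj("top",world(np.array([0,-.18*np.sin(th),.17+.18*np.cos(th)]))),proj("side",world(np.array([0,-.18*np.sin(th),.17+.18*np.cos(th)]))))
E
```

```text
[[0 0 0 0 0 0 0 0 0 0 0 0 0 0 0 0 0 0 0 0 0 0 0 0 0 0]
 [0 0 0 0 0 0 0 0 0 0 0 0 0 0 0 0 0 0 0 0 0 0 0 0 0 0]
 [0 0 0 0 0 0 0 0 0 0 0 0 0 0 0 0 0 0 0 0 0 0 0 0 0 0]
 [0 0 0 0 0 0 0 0 0 1 4 5 5 0 0 0 0 0 0 0 0 0 0 0 0 1]
 [0 0 0 0 0 0 0 1 6 7 7 7 7 7 6 0 0 0 0 0 0 0 0 0 0 1]
 [0 0 0 0 0 0 3 7 7 7 7 7 7 7 7 8 0 0 0 0 1 1 1 1 1 1]
 [0 0 0 0 0 0 6 7 7 7 7 7 7 7 7 7 5 0 0 0 0 0 1 1 1 1]
 [0 0 0 0 0 6 7 7 7 7 7 7 7 7 7 7 8 1 0 0 0 0 0 0 1 1]
 [0 0 0 0 0 6 7 7 7 7 7 7 7 7 7 7 7 1 0 0 0 0 0 0 0 1]
 [0 0 0 0 3 7 7 7 7 7 7 7 7 7 7 7 7 0 0 0 0 0 0 0 0 0]
 [0 0 0 0 3 7 7 7 7 7 7 7 7 7 7 7 7 0 0 0 0 0 0 0 0 0]
 [0 0 0 0 3 7 7 7 7 7 7 7 7 7 7 7 8 1 0 0 0 0 0 0 0 0]
 [0 0 0 0 1 6 7 7 7 7 7 7 7 7 7 7 3 0 0 0 0 0 0 0 0 0]
 [0 0 0 0 0 6 7 7 7 7 7 7 7 7 7 7 1 0 0 0 0 0 0 0 1 6]
 [0 0 0 0 0 0 6 7 7 7 7 7 7 7 8 0 0 0 0 0 0 0 0 1 4 5]
 [0 0 0 0 0 0 0 7 7 7 7 7 7 7 2 0 0 0 0 0 0 0 0 0 1 2]
 [0 0 0 0 0 0 0 0 1 6 7 4 3 0 0 0 0 0 0 0 0 0 0 0 0 0]
 [0 0 0 0 0 0 0 0 0 0 0 0 0 0 0 0 0 0 0 0 0 0 0 0 0 0]
 [0 0 0 0 0 0 0 0 0 0 0 0 0 0 0 0 0 0 0 0 0 0 0 0 0 0]
 [0 0 0 0 0 0 0 0 0 0 0 0 0 0 0 0 0 0 0 0 0 0 0 0 0 0]

[... 1934 characters left out ...]
-3   0  -3  -2  -9 -13 -13 -14 -14 -13]
 [  8   8   8   8   8   7   7   5  52  73  79  81  60  59  59  33  14  -2  -5   1  -4  -5  -1  -2 -12 -13 -13 -13]]
-0.3 lid [[200.25964762 176.17089201]] nut [[231.86162583 179.7605377 ]] ptr [[227.63722806 177.4162173 ]] [[249.05169455 144.544975  ]]
-0.2 lid [[200.23861873 175.61044434]] nut [[235.10288649 180.28571651]] ptr [[232.07105014 178.12911948]] [[249.40660291 148.08023385]]
-0.1 lid [[200.66140732 175.13641287]] nut [[238.44552343 180.87590041]] ptr [[236.65414762 178.93482757]] [[249.77801485 152.05587778]]
0 lid [[201.5382321  174.75684457]] nut [[241.84794087 181.52396642]] ptr [[241.32535775 179.82301857]] [[250.16148304 156.43006795]]
```

Request:
apply_moves(
  turn=[
    [0,0,0],
    [0,0,0],
    [0,0,0],
    [0,0,0],
  ],
  offset=[
    [-0.002,0.005,0.02],
    [0,0,0.03],
    [0,0,0.03],
    [0,0,0.005],
  ],
  claw=[1,1,1,1],
)

```text
t: 3.5
tool_pos: [0.5097, -0.1182, 0.2615]
tcp_rot: [-0.0, 0.767, 0.642, -0.0]
force: [-0.6, -0.0, 0.4]
grip_width: 1.0
gripper_force: 0.0
```

```bash
python3 - <<'E'
from h import *
s=state();print(own(s["tool_pos"]),s["tcp_rot"].round(4),s["force"])
a=get_image("side")[:,:,::-1];cv2.imwrite("pics/s2.png",a)
a=cv2.resize(a[170:250,225:315],None,fx=7,fy=7,interpolation=2);cv2.imwrite("pics/crop2.png",a)
E
```

```text
[ 0.05503963 -0.19387166  0.26152716] [-4.000e-04  7.671e-01  6.416e-01 -2.000e-04] [-0.60123664 -0.0111859   0.43984551]
```

View pics/crop2.png

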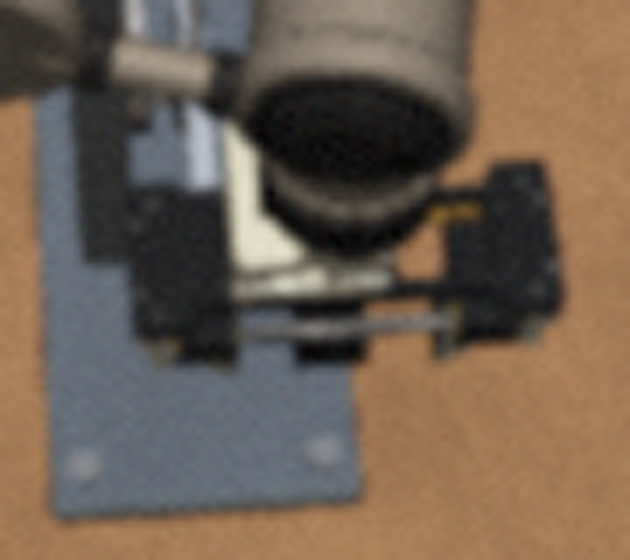

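The knob sits between the open fingers. Its middle is at crop x 331 against 336 for the fingers, so about 2.5 mm off. I'll correct that and close.

Request:
apply_moves(
  turn=[
    [0,0,0],
    [0,0,0],
    [0,0,0],
    [0,0,0],
    [0,0,0],
    [0,0,0],
    [0,0,0],
  ],
  offset=[
    [0,-0.0025,0.005],
    [0,0,0],
    [0,0,0],
    [0,0,0],
    [0,0,0],
    [0,0,0],
    [0,0,0],
  ],
  claw=[1,0.3,-0.1,-0.2,-0.5,-0.8,-0.8],
)

```text
t: 4.25
tool_pos: [0.5072, -0.1178, 0.2568]
tcp_rot: [0.0, 0.767, 0.641, 0.0]
force: [0.8, -0.2, -0.3]
grip_width: 0.53
gripper_force: 0.0
```

```bash
cat >>h.py <<'E'
import json
def nutu(im): # im BGR
    w=np.clip((im[:,:,2].astype(float)-im[:,:,0]-10)/73,0,1)[172:178,226:247]
    c=np.arange(226,247);s=w.sum(1);i=np.argmax(s>2)
    return np.mean([(w[j]*c).sum()/s[j] for j in(i,i+1)]),i+172
TH=np.linspace(-.4,.3,71)
U0=proj("top",world(np.c_[0*TH,-.135*np.sin(TH),.17+.135*np.cos(TH)]))[:,0]
LV=proj("top",world(np.c_[0*TH+.0037,.170*np.cos(TH)-.071*np.sin(TH),.17+.170*np.sin(TH)+.071*np.cos(TH)]))[:,1]
def angles(im,ub=.55,vb=-.62):
    u,_=nutu(im);v=blob(lidmap(im),(201,175),9)[1]
    return np.interp(u-ub,U0,TH),np.interp(-(v-vb),-LV,TH),u,v
E
python3 - <<'E'
from h import *
s=state();print(s["t"],own(s["tool_pos"]),s["force"],s["moment"],s["grip_width"],s["gripper_force"])
for n in("top0","t1"):print(angles(cv2.imread(f"pics/{n}.png")))
im=get_image("top")[:,:,::-1];print(angles(im));print(U0[[0,10,30]])
E
```

```text
4.25 [ 0.0524538  -0.19395483  0.25678267] [ 0.81695786 -0.1960402  -0.34171021] [-0.1364129   0.10919873  0.03292106] 0.5304685348855844 0.0
(np.float64(-0.29733112772877884), np.float64(-0.3000301967113115), np.float64(232.496607009547), np.float64(175.55107461965704))
(np.float64(-0.2975098920647475), np.float64(-0.29974280913928564), np.float64(232.4909148658205), np.float64(175.54935675408214))
(np.float64(-0.2970788107094455), np.float64(-0.3001327201236636), np.float64(232.50464118890892), np.float64(175.55169460418452))
[228.76135877 231.86162583 238.44552343]
```

Request:
apply_moves(
  turn=[
    [0,0,0],
    [0,0,0],
    [0,0,0],
    [0,0,0],
    [0,0,0],
  ],
  offset=[
    [0,0,0],
    [0,0,0],
    [0,0,0],
    [0,0,0],
    [0,0,0],
  ],
  claw=[-1,-1,-1,-1,-1],
)

```text
t: 4.8
tool_pos: [0.5078, -0.1178, 0.2569]
tcp_rot: [0.001, 0.767, 0.641, 0.001]
force: [5.8, -0.3, -0.6]
grip_width: 0.368
gripper_force: 30.0
```

```bash
python3 - <<'E'
from h import *
s=state();print(s["t"],own(s["tool_pos"]),s["force"],s["grip_width"],s["gripper_force"])
im=get_image("top")[:,:,::-1];print(angles(im))
for A in np.arange(-.2,.61,.1): print(round(A,2),np.round([-220*np.cos(.3-A),170+220*np.sin(.3-A)],1))
E
```

```text
4.8 [ 0.05302613 -0.19391616  0.25685334] [ 5.75191302 -0.29497083 -0.60477652] 0.3678958328014241 29.982090890407562
(np.float64(-0.2972304519130392), np.float64(-0.3004654782949921), np.float64(232.49981268930335), np.float64(175.55370687545877))
-0.2 [-193.1  275.5]
-0.1 [-202.6  255.7]
0.0 [-210.2  235. ]
0.1 [-215.6  213.7]
0.2 [-218.9  192. ]
0.3 [-220.  170.]
0.4 [-218.9  148. ]
0.5 [-215.6  126.3]
0.6 [-210.2  105. ]
```

Request:
apply_moves(
  turn=[
    [0,0,0],
    [0,0,0],
    [0,0,0],
    [0,0,0],
    [0,0,0],
    [0,0,0],
    [0,0,0],
    [0,0,0],
  ],
  offset=[
    [-0.004,0.0006,0.0074],
    [-0.0035,0,0.0075],
    [-0.0033,0,0.0076],
    [-0.003,0,0.0077],
    [-0.0026,0,0.0078],
    [-0.0023,0,0.0079],
    [-0.002,0,0.008],
    [-0.0017,0,0.008],
  ],
  claw=[-1,-1,-1,-1,-1,-1,-1,-1],
)

```text
t: 5.65
tool_pos: [0.5036, -0.1407, 0.1942]
tcp_rot: [0.0, 0.767, 0.641, -0.0]
force: [0.7, -4.1, 2.7]
grip_width: 0.367
gripper_force: 30.0
```

```bash
python3 est.py "[7.4,7.5,7.6,7.7,7.8,7.9,8,8]"
```

```text
t 5.65 A 0.103 own [  53.  -217.1  194.2] F [ 0.7 -4.1  2.7] nut -0.300 lid -0.300 0.367
```

Request:
apply_moves(
  turn=[
    [0,0,0],
    [0,0,0],
    [0,0,0],
    [0,0,0],
  ],
  offset=[
    [0,0,0.0043],
    [0,0,0.0043],
    [0,0,0.0043],
    [0,0,0.0043],
  ],
  claw=[-1,-1,-1,-1],
)

```text
t: 6.1
tool_pos: [0.5034, -0.1424, 0.1775]
tcp_rot: [0.002, 0.767, 0.641, -0.002]
force: [-2.7, -13.3, 4.4]
grip_width: 0.367
gripper_force: 30.0
```

```bash
python3 est.py "[4.3,4.3,4.3,4.3]"
```

```text
t 6.10 A 0.180 own [  53.1 -218.9  177.5] F [ -2.7 -13.3   4.4] nut -0.300 lid -0.300 0.367
```

Request:
apply_moves(
  turn=[
    [0,0,0],
    [0,0,0],
    [0,0,0],
    [0,0,0],
  ],
  offset=[
    [-0.0015,0,0.0043],
    [-0.001,0,0.0043],
    [-0.0005,0,0.0043],
    [-0.0005,0,0.0043],
  ],
  claw=[-1,-1,-1,-1],
)

```text
t: 6.55
tool_pos: [0.5031, -0.1437, 0.16]
tcp_rot: [0.0, 0.767, 0.641, -0.0]
force: [1.3, -4.3, 2.6]
grip_width: 0.37
gripper_force: 30.0
```

```bash
python3 est.py "[4.3,4.3,4.3,4.3]"
```

```text
t 6.55 A 0.260 own [  53.  -220.2  160. ] F [ 1.3 -4.3  2.6] nut -0.300 lid -0.300 0.370
```

Request:
apply_moves(
  turn=[
    [0,0,0],
    [0,0,0],
    [0,0,0],
  ],
  offset=[
    [-0.0005,0,0.0043],
    [0,0,0.0043],
    [0,0,0.0043],
  ],
  claw=[-1,-1,-1],
)

```text
t: 6.9
tool_pos: [0.503, -0.1439, 0.1471]
tcp_rot: [-0.0, 0.767, 0.641, -0.0]
force: [0.9, -4.4, 2.7]
grip_width: 0.37
gripper_force: 30.0
```

```bash
python3 est.py "[4.3,4.3,4.3]"
```

```text
t 6.90 A 0.319 own [  53.  -220.4  147.1] F [ 0.9 -4.4  2.7] nut -0.295 lid -0.288 0.370
```

Request:
apply_moves(
  turn=[
    [0,0,0],
    [0,0,0],
  ],
  offset=[
    [0,0,0],
    [0,0,0],
  ],
  claw=[-1,-1],
)

```text
t: 7.15
tool_pos: [0.503, -0.1439, 0.1473]
tcp_rot: [-0.0, 0.767, 0.642, -0.0]
force: [0.3, -4.9, 1.6]
grip_width: 0.366
gripper_force: 30.0
```

```bash
ST=6.9 T=.25 B0=.26 SB=.02 OM=0.05 python3 est.py "[0,0]"
```

```text
t 7.15 A 0.318 own [  53.  -220.4  147.3] F [ 0.3 -4.9  1.6] nut -0.251 lid -0.238 0.366
now th -0.239 om 0.290 b 0.251 +-0.016 res [-0.001  0.001]
A next 0.271: dz -10.3 mm, dx 0.5 mm; pred th -0.168 om 0.286
```

Request:
apply_moves(
  turn=[
    [0,0,0],
    [0,0,0],
  ],
  offset=[
    [0,0,-0.01],
    [0,0,0],
  ],
  claw=[-1,-1],
)

```text
t: 7.4
tool_pos: [0.5031, -0.1435, 0.1581]
tcp_rot: [-0.0, 0.767, 0.642, 0.0]
force: [0.9, -1.8, -0.7]
grip_width: 0.373
gripper_force: 30.0
```

```bash
ST=6.9 T=.25 B0=.26 SB=.02 OM=0.05 python3 est.py "[-10,0]"
```

```text
t 7.40 A 0.269 own [  53.  -220.   158.1] F [ 0.9 -1.8 -0.7] nut -0.179 lid -0.162 0.373
now th -0.163 om 0.307 b 0.253 +-0.008 res [-0.002  0.002 -0.   ]
A next 0.223: dz -10.0 mm, dx 0.7 mm; pred th -0.111 om 0.113
```

Request:
apply_moves(
  turn=[
    [0,0,0],
    [0,0,0],
  ],
  offset=[
    [0,0,-0.01],
    [0,0,0],
  ],
  claw=[-1,-1],
)

```text
t: 7.65
tool_pos: [0.5031, -0.1429, 0.168]
tcp_rot: [-0.0, 0.767, 0.642, 0.001]
force: [2.2, 2.2, -1.4]
grip_width: 0.365
gripper_force: 30.0
```

```bash
ST=6.9 T=.25 B0=.26 SB=.02 OM=0.05 python3 est.py "[-10,0]"
```

```text
t 7.65 A 0.224 own [  52.9 -219.4  168. ] F [ 2.2  2.2 -1.4] nut -0.120 lid -0.094 0.365
now th -0.112 om 0.121 b 0.256 +-0.004 res [-0.002  0.001  0.002 -0.001]
A next 0.244: dz 4.4 mm, dx -0.2 mm; pred th -0.094 om 0.022
```

Request:
apply_moves(
  turn=[
    [0,0,0],
    [0,0,0],
  ],
  offset=[
    [0,0,0.0044],
    [0,0,0],
  ],
  claw=[-1,-1],
)

```text
t: 7.9
tool_pos: [0.503, -0.1434, 0.1625]
tcp_rot: [-0.0, 0.767, 0.641, 0.0]
force: [2.0, 2.2, 2.4]
grip_width: 0.367
gripper_force: 30.0
```

```bash
ST=6.9 T=.35 B0=.26 SB=.02 OM=0.05 python3 est.py "[4.4,0]"; python3 -c "
import cv2,glob,os
f=max(glob.glob('pics/b*.png'),key=os.path.getmtime);cv2.imwrite('pics/crop3.png',cv2.resize(cv2.imread(f)[165:195,215:260],None,fx=12,fy=12,interpolation=2))"
```

```text
t 7.90 A 0.249 own [  52.9 -219.9  162.5] F [2.  2.2 2.4] nut -0.104 lid -0.084 0.367
now th -0.103 om 0.001 b 0.257 +-0.003 res [-0.002 -0.     0.001  0.001 -0.001]
A next 0.270: dz 4.6 mm, dx 0.0 mm; pred th -0.100 om 0.018
```

View pics/crop3.png

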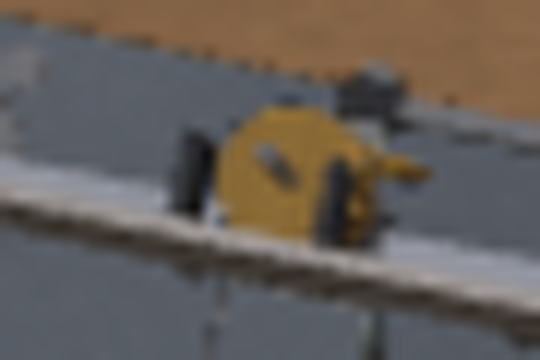

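The crop shows the pointer tip at about x 262–270, with the prongs at 197 and 335 (mid 266). The pointer is centred, so I'll keep balancing.

Request:
apply_moves(
  turn=[
    [0,0,0],
    [0,0,0],
    [0,0,0],
  ],
  offset=[
    [0,0,0.0046],
    [0,0,0],
    [0,0,0],
  ],
  claw=[-1,-1,-1],
)

```text
t: 8.25
tool_pos: [0.503, -0.1437, 0.1583]
tcp_rot: [-0.0, 0.767, 0.641, 0.0]
force: [2.8, 2.5, 1.7]
grip_width: 0.367
gripper_force: 30.0
```

```bash
ST=6.9 T=.35 B0=.257 SB=.02 python3 est.py "[4.6,0,0]"
```

```text
t 8.25 A 0.268 own [  52.9 -220.3  158.3] F [2.8 2.5 1.7] nut -0.113 lid -0.091 0.367
now th -0.115 om -0.037 b 0.258 +-0.002 res [ 0. -0.  0.  0. -0.  0.]
A next 0.285: dz 3.7 mm, dx 0.3 mm; pred th -0.111 om 0.056
```

Request:
apply_moves(
  turn=[
    [0,0,0],
    [0,0,0],
    [0,0,0],
  ],
  offset=[
    [0,0,0.0037],
    [0,0,0],
    [0,0,0],
  ],
  claw=[-1,-1,-1],
)

```text
t: 8.6
tool_pos: [0.503, -0.1439, 0.1547]
tcp_rot: [-0.0, 0.767, 0.641, -0.0]
force: [1.5, 1.1, 2.1]
grip_width: 0.372
gripper_force: 30.0
```

```bash
ST=6.9 T=.35 B0=.258 SB=.02 python3 est.py "[3.7,0,0]"
```

```text
t 8.60 A 0.284 own [  52.9 -220.5  154.7] F [1.5 1.1 2.1] nut -0.120 lid -0.094 0.372
now th -0.118 om 0.033 b 0.259 +-0.001 res [-0.  0.  0. -0.  0. -0.]
A next 0.271: dz -2.8 mm, dx 0.5 mm; pred th -0.105 om 0.042
```

Request:
apply_moves(
  turn=[
    [0,0,0],
    [0,0,0],
    [0,0,0],
  ],
  offset=[
    [0,0,-0.0034],
    [0,0,0],
    [0,0,0],
  ],
  claw=[-1,-1,-1],
)

```text
t: 8.95
tool_pos: [0.503, -0.1438, 0.1581]
tcp_rot: [-0.0, 0.767, 0.642, -0.0]
force: [2.0, 1.9, 0.1]
grip_width: 0.368
gripper_force: 30.0
```

```bash
ST=6.9 T=.35 B0=.259 SB=.02 python3 est.py "[-3.4,0,0]"
```

```text
t 8.95 A 0.268 own [  52.9 -220.3  158.1] F [2.  1.9 0.1] nut -0.107 lid -0.087 0.368
now th -0.105 om 0.036 b 0.259 +-0.001 res [ 0.     0.    -0.001  0.     0.    -0.   ]
A next 0.265: dz -0.7 mm, dx 0.5 mm; pred th -0.097 om 0.012
```

Very steady. I'll lengthen the cycle to 0.45 s.

Request:
apply_moves(
  turn=[
    [0,0,0],
    [0,0,0],
    [0,0,0],
  ],
  offset=[
    [0,0,-0.0007],
    [0,0,0],
    [0,0,0],
  ],
  claw=[-1,-1,-1],
)

```text
t: 9.3
tool_pos: [0.503, -0.1438, 0.1588]
tcp_rot: [-0.0, 0.767, 0.642, -0.0]
force: [1.3, 2.6, -0.8]
grip_width: 0.369
gripper_force: 30.0
```

```bash
ST=6.9 T=.45 B0=.259 SB=.02 python3 est.py "[-0.7,0,0]"
```

```text
t 9.30 A 0.265 own [  52.9 -220.3  158.8] F [ 1.3  2.6 -0.8] nut -0.104 lid -0.084 0.369
now th -0.104 om -0.003 b 0.260 +-0.002 res [ 0.    -0.001 -0.     0.001 -0.001]
A next 0.273: dz 1.6 mm, dx 0.4 mm; pred th -0.100 om 0.020
```

Request:
apply_moves(
  turn=[
    [0,0,0],
    [0,0,0],
    [0,0,0],
    [0,0,0],
  ],
  offset=[
    [0,0,0.0016],
    [0,0,0],
    [0,0,0],
    [0,0,0],
  ],
  claw=[-1,-1,-1,-1],
)

```text
t: 9.75
tool_pos: [0.503, -0.1439, 0.1574]
tcp_rot: [-0.0, 0.767, 0.641, 0.0]
force: [0.9, 1.6, 0.4]
grip_width: 0.37
gripper_force: 30.0
```

```bash
ST=6.9 T=.45 B0=.259 SB=.02 python3 est.py "[1.6,0,0,0]"
```

```text
t 9.75 A 0.272 own [  53.  -220.4  157.4] F [0.9 1.6 0.4] nut -0.100 lid -0.077 0.370
now th -0.100 om 0.015 b 0.259 +-0.001 res [-0.     0.     0.001 -0.002  0.   ]
A next 0.268: dz -0.9 mm, dx 0.5 mm; pred th -0.096 om 0.004
```

Request:
apply_moves(
  turn=[
    [0,0,0],
    [0,0,0],
    [0,0,0],
    [0,0,0],
  ],
  offset=[
    [0,0,-0.0009],
    [0,0,0],
    [0,0,0],
    [0,0,0],
  ],
  claw=[-1,-1,-1,-1],
)

```text
t: 10.2
tool_pos: [0.503, -0.1438, 0.1582]
tcp_rot: [-0.0, 0.767, 0.641, -0.0]
force: [2.4, 2.6, -0.5]
grip_width: 0.369
gripper_force: 30.0
```

```bash
ST=6.9 T=.45 B0=.259 SB=.02 python3 est.py "[-0.9,0,0,0]"
```

```text
t 10.20 A 0.268 own [  53.  -220.3  158.2] F [ 2.4  2.6 -0.5] nut -0.091 lid -0.062 0.369
now th -0.090 om 0.020 b 0.259 +-0.001 res [-0.001  0.002 -0.001  0.     0.   ]
A next 0.263: dz -1.1 mm, dx 0.5 mm; pred th -0.090 om -0.019
```

Request:
apply_moves(
  turn=[
    [0,0,0],
    [0,0,0],
    [0,0,0],
    [0,0,0],
  ],
  offset=[
    [0,0,-0.0012],
    [0,0,0],
    [0,0,0],
    [0,0,0],
  ],
  claw=[-1,-1,-1,-1],
)

```text
t: 10.65
tool_pos: [0.503, -0.1438, 0.1594]
tcp_rot: [-0.0, 0.767, 0.641, 0.0]
force: [1.8, 2.2, -1.9]
grip_width: 0.37
gripper_force: 30.0
```

```bash
ST=6.9 T=.45 TG=-.1 B0=.259 SB=.02 python3 est.py "[-1.2,0,0,0]"
```

```text
t 10.65 A 0.263 own [  53.  -220.3  159.4] F [ 1.8  2.2 -1.9] nut -0.092 lid -0.062 0.370
now th -0.093 om -0.029 b 0.260 +-0.002 res [ 0. -0.  0. -0.]
A next 0.273: dz 2.1 mm, dx 0.4 mm; pred th -0.100 om -0.003
```

Request:
apply_moves(
  turn=[
    [0,0,0],
    [0,0,0],
    [0,0,0],
    [0,0,0],
  ],
  offset=[
    [0,0,0.0021],
    [0,0,0],
    [0,0,0],
    [0,0,0],
  ],
  claw=[-1,-1,-1,-1],
)

```text
t: 11.1
tool_pos: [0.503, -0.1439, 0.1575]
tcp_rot: [-0.0, 0.767, 0.641, 0.0]
force: [0.7, 1.7, 1.9]
grip_width: 0.367
gripper_force: 30.0
```

```bash
ST=6.9 T=.45 TG=-.1 B0=.259 SB=.02 python3 est.py "[2.1,0,0,0]"
```

```text
t 11.10 A 0.272 own [  53.  -220.4  157.5] F [0.7 1.7 1.9] nut -0.095 lid -0.072 0.367
now th -0.095 om 0.004 b 0.259 +-0.002 res [-0.     0.001 -0.001  0.   ]
A next 0.266: dz -1.2 mm, dx 0.5 mm; pred th -0.097 om -0.012
```

Request:
apply_moves(
  turn=[
    [0,0,0],
    [0,0,0],
    [0,0,0],
    [0,0,0],
  ],
  offset=[
    [0,0,-0.0012],
    [0,0,0],
    [0,0,0],
    [0,0,0],
  ],
  claw=[-1,-1,-1,-1],
)

```text
t: 11.55
tool_pos: [0.503, -0.1438, 0.1584]
tcp_rot: [-0.0, 0.767, 0.641, -0.0]
force: [0.6, 3.1, 0.6]
grip_width: 0.367
gripper_force: 30.0
```

```bash
ST=6.9 T=.45 TG=-.1 B0=.259 SB=.02 python3 est.py "[-1.2,0,0,0]"
```

```text
t 11.55 A 0.267 own [  53.  -220.3  158.4] F [0.6 3.1 0.6] nut -0.095 lid -0.073 0.367
now th -0.095 om -0.000 b 0.258 +-0.002 res [ 0.    -0.001  0.001 -0.   ]
A next 0.267: dz -0.1 mm, dx 0.4 mm; pred th -0.097 om -0.011
```

Since about t=7.65 the pointer has been well inside the gap. I'll hold until past 13.5.

Request:
apply_moves(
  turn=[
    [0,0,0],
    [0,0,0],
    [0,0,0],
    [0,0,0],
  ],
  offset=[
    [0,0,0],
    [0,0,0],
    [0,0,0],
    [0,0,0],
  ],
  claw=[-1,-1,-1,-1],
)

```text
t: 12.0
tool_pos: [0.503, -0.1438, 0.1585]
tcp_rot: [-0.0, 0.767, 0.641, 0.0]
force: [0.0, 2.7, -0.4]
grip_width: 0.369
gripper_force: 30.0
```

```bash
ST=6.9 T=.45 TG=-.1 B0=.259 SB=.02 python3 est.py "[0,0,0,0]"
```

```text
t 12.00 A 0.267 own [  53.  -220.3  158.5] F [ 0.   2.7 -0.4] nut -0.104 lid -0.084 0.369
now th -0.106 om -0.035 b 0.260 +-0.002 res [ 0. -0.  0. -0.]
A next 0.278: dz 2.5 mm, dx 0.4 mm; pred th -0.107 om 0.028
```

Request:
apply_moves(
  turn=[
    [0,0,0],
    [0,0,0],
    [0,0,0],
    [0,0,0],
  ],
  offset=[
    [0,0,0.0024],
    [0,0,0],
    [0,0,0],
    [0,0,0],
  ],
  claw=[-1,-1,-1,-1],
)

```text
t: 12.45
tool_pos: [0.5031, -0.1439, 0.1562]
tcp_rot: [0.0, 0.767, 0.641, 0.0]
force: [-0.3, 2.3, 3.0]
grip_width: 0.367
gripper_force: 30.0
```

```bash
ST=6.9 T=.45 TG=-.1 B0=.259 SB=.02 python3 est.py "[2.4,0,0,0]"
```

```text
t 12.45 A 0.277 own [  53.  -220.4  156.2] F [-0.3  2.3  3. ] nut -0.104 lid -0.085 0.367
now th -0.103 om 0.035 b 0.259 +-0.002 res [-0.     0.001 -0.001  0.   ]
A next 0.263: dz -3.1 mm, dx 0.6 mm; pred th -0.097 om -0.009
```

Request:
apply_moves(
  turn=[
    [0,0,0],
    [0,0,0],
    [0,0,0],
    [0,0,0],
  ],
  offset=[
    [0,0,-0.0031],
    [0,0,0],
    [0,0,0],
    [0,0,0],
  ],
  claw=[-1,-1,-1,-1],
)

```text
t: 12.9
tool_pos: [0.5031, -0.1438, 0.1591]
tcp_rot: [-0.0, 0.767, 0.641, -0.0]
force: [0.6, 2.6, -0.7]
grip_width: 0.374
gripper_force: 30.0
```

```bash
ST=6.9 T=.45 TG=-.1 B0=.259 SB=.02 python3 est.py "[-3.1,0,0,0]"
```

```text
t 12.90 A 0.264 own [  53.  -220.3  159.1] F [ 0.6  2.6 -0.7] nut -0.096 lid -0.076 0.374
now th -0.095 om 0.004 b 0.259 +-0.002 res [ 0.001 -0.002  0.002 -0.001]
A next 0.266: dz 0.5 mm, dx 0.4 mm; pred th -0.097 om -0.013
```

Request:
apply_moves(
  turn=[
    [0,0,0],
    [0,0,0],
    [0,0,0],
    [0,0,0],
  ],
  offset=[
    [0,0,0.0006],
    [0,0,0],
    [0,0,0],
    [0,0,0],
  ],
  claw=[-1,-1,-1,-1],
)

```text
t: 13.35
tool_pos: [0.503, -0.1438, 0.1586]
tcp_rot: [-0.0, 0.767, 0.641, 0.0]
force: [-0.2, 2.6, -0.0]
grip_width: 0.369
gripper_force: 30.0
```

```bash
ST=6.9 T=.45 TG=-.1 B0=.259 SB=.02 python3 est.py "[0.6,0,0,0]"
```

```text
t 13.35 A 0.266 own [  53.  -220.3  158.6] F [-0.2  2.6 -0. ] nut -0.103 lid -0.084 0.369
now th -0.105 om -0.039 b 0.260 +-0.002 res [-0.  0. -0.  0.]
A next 0.279: dz 2.9 mm, dx 0.4 mm; pred th -0.108 om 0.029
```

More than 5.5 s are inside the gap. Now I'll lower it: hold A and let the beam drift down slowly.

Request:
apply_moves(
  turn=[
    [0,0,0],
    [0,0,0],
    [0,0,0],
    [0,0,0],
    [0,0,0],
  ],
  offset=[
    [0,0,-0.001],
    [0,0,0],
    [0,0,0],
    [0,0,0],
    [0,0,0],
  ],
  claw=[-1,-1,-1,-1,-1],
)

```text
t: 13.9
tool_pos: [0.503, -0.1438, 0.1595]
tcp_rot: [-0.0, 0.767, 0.641, 0.0]
force: [0.3, 3.2, -2.1]
grip_width: 0.371
gripper_force: 30.0
```

```bash
ST=6.9 T=.35 TG=-.28 B0=.259 SB=.02 python3 est.py "[-1,0,0,0,0]"
```

```text
t 13.90 A 0.262 own [  53.  -220.3  159.5] F [ 0.3  3.2 -2.1] nut -0.127 lid -0.101 0.371
now th -0.131 om -0.091 b 0.258 +-0.002 res [-0.     0.002 -0.001  0.   ]
A next 0.240: dz -4.9 mm, dx 0.7 mm; pred th -0.200 om -0.309
```

Request:
apply_moves(
  turn=[
    [0,0,0],
    [0,0,0],
    [0,0,0],
    [0,0,0],
  ],
  offset=[
    [0,0,0],
    [0,0,0],
    [0,0,0],
    [0,0,0],
  ],
  claw=[-1,-1,-1,-1],
)

```text
t: 14.35
tool_pos: [0.503, -0.1438, 0.1596]
tcp_rot: [-0.0, 0.767, 0.641, 0.0]
force: [0.8, 3.0, -0.9]
grip_width: 0.368
gripper_force: 30.0
```

```bash
ST=6.9 T=.35 TG=-.29 B0=.259 SB=.02 python3 est.py "[0,0,0,0]"
```

```text
t 14.35 A 0.262 own [  53.  -220.3  159.6] F [ 0.8  3.  -0.9] nut -0.177 lid -0.162 0.368
now th -0.185 om -0.169 b 0.257 +-0.002 res [ 0. -0.  0. -0.]
A next 0.276: dz 3.1 mm, dx 0.3 mm; pred th -0.246 om -0.185
```

Request:
apply_moves(
  turn=[
    [0,0,0],
    [0,0,0],
    [0,0,0],
  ],
  offset=[
    [0,0,0.0036],
    [0,0,0],
    [0,0,0],
  ],
  claw=[-1,-1,-1],
)

```text
t: 14.7
tool_pos: [0.5031, -0.144, 0.1562]
tcp_rot: [0.0, 0.767, 0.641, 0.0]
force: [-1.3, 2.7, 2.3]
grip_width: 0.367
gripper_force: 30.0
```

```bash
ST=6.9 T=.35 TG=-.3 B0=.259 SB=.02 python3 est.py "[3.6,0,0]"
```

```text
t 14.70 A 0.277 own [  53.  -220.5  156.2] F [-1.3  2.7  2.3] nut -0.236 lid -0.221 0.367
now th -0.245 om -0.181 b 0.257 +-0.002 res [-0.     0.001 -0.001  0.   ]
A next 0.301: dz 5.2 mm, dx 0.5 mm; pred th -0.288 om -0.068
```

Request:
apply_moves(
  turn=[
    [0,0,0],
    [0,0,0],
    [0,0,0],
    [0,0,0],
    [0,0,0],
  ],
  offset=[
    [0,0,0.003],
    [0,0,0],
    [0,0,0],
    [0,0,0],
    [0,0,-0.003],
  ],
  claw=[-1,-1,-1,-1,-1],
)

```text
t: 15.25
tool_pos: [0.503, -0.144, 0.1558]
tcp_rot: [-0.0, 0.767, 0.641, -0.0]
force: [0.0, 1.9, -1.0]
grip_width: 0.368
gripper_force: 30.0
```

```bash
python3 est.py "[3,0,0,0,-3]"
```

```text
t 15.25 A 0.279 own [  53.  -220.5  155.8] F [ 0.   1.9 -1. ] nut -0.280 lid -0.261 0.368
```

Request:
apply_moves(
  turn=[
    [0,0,0],
    [0,0,0],
    [0,0,0],
    [0,0,0],
  ],
  offset=[
    [0,0,-0.0012],
    [0,0,-0.0012],
    [0,0,-0.0012],
    [0,0,-0.0012],
  ],
  claw=[-1,-1,-1,-1],
)

```text
t: 15.7
tool_pos: [0.503, -0.1438, 0.1608]
tcp_rot: [-0.0, 0.767, 0.641, 0.0]
force: [0.9, 2.0, -0.4]
grip_width: 0.367
gripper_force: 30.0
```

```bash
python3 est.py "[-1.2,-1.2,-1.2,-1.2]"
```

```text
t 15.70 A 0.256 own [  53.  -220.2  160.8] F [ 0.9  2.  -0.4] nut -0.294 lid -0.288 0.367
```

Request:
apply_moves(
  turn=[
    [0,0,0],
    [0,0,0],
    [0,0,0],
    [0,0,0],
  ],
  offset=[
    [0,0,-0.002],
    [0,0,-0.002],
    [0,0,-0.002],
    [0,0,-0.002],
  ],
  claw=[-1,-1,-1,-1],
)

```text
t: 16.15
tool_pos: [0.5031, -0.1432, 0.1689]
tcp_rot: [-0.0, 0.767, 0.641, 0.0]
force: [1.3, 5.4, -1.5]
grip_width: 0.368
gripper_force: 30.0
```

```bash
python3 est.py "[-2,-2,-2,-2]"
```

```text
t 16.15 A 0.219 own [  53.  -219.7  168.9] F [ 1.3  5.4 -1.5] nut -0.301 lid -0.301 0.368
```

Request:
apply_moves(
  turn=[
    [0,0,0],
    [0,0,0],
    [0,0,0],
    [0,0,0],
    [0,0,0],
    [0,0,0],
    [0,0,0],
    [0,0,0],
  ],
  offset=[
    [0.0003,0,-0.0055],
    [0.0005,0,-0.0055],
    [0.0007,0,-0.0055],
    [0.0009,0,-0.0055],
    [0.0011,0,-0.0055],
    [0.0012,0,-0.0055],
    [0.0014,0,-0.0055],
    [0.0016,0,-0.0055],
  ],
  claw=[-1,-1,-1,-1,-1,-1,-1,-1],
)

```text
t: 17.0
tool_pos: [0.5045, -0.1357, 0.2129]
tcp_rot: [-0.0, 0.767, 0.642, 0.0]
force: [1.6, 5.0, -2.1]
grip_width: 0.368
gripper_force: 30.0
```

Request:
apply_moves(
  turn=[
    [0,0,0],
    [0,0,0],
    [0,0,0],
    [0,0,0],
    [0,0,0],
    [0,0,0],
    [0,0,0],
    [0,0,0],
  ],
  offset=[
    [0.0017,0,-0.0055],
    [0.0019,0,-0.0055],
    [0.002,0,-0.0055],
    [0.0022,0,-0.0055],
    [0.0024,0,-0.0055],
    [0.0025,0,-0.0055],
    [0.0026,0,-0.0055],
    [0.0027,0,-0.0053],
  ],
  claw=[-1,-1,-1,-1,-1,-1,-1,-1],
)

```text
t: 17.8
tool_pos: [0.5077, -0.1183, 0.257]
tcp_rot: [-0.0, 0.767, 0.641, 0.0]
force: [2.5, 4.7, -4.5]
grip_width: 0.37
gripper_force: 30.0
```

```bash
python3 est.py
```

```text
t 17.80 A -0.201 own [  53.1 -194.4  257. ] F [ 2.5  4.7 -4.5] nut -0.300 lid -0.300 0.370
```

Now I'll open, and then lift straight up.

Request:
apply_moves(
  turn=[
    [0,0,0],
    [0,0,0],
    [0,0,0],
    [0,0,0],
    [0,0,0],
    [0,0,0],
    [0,0,0],
    [0,0,0],
  ],
  offset=[
    [0,0,0],
    [0,0,0],
    [0,0,0],
    [0,0,0],
    [0,0,0],
    [0,0,0],
    [0,0,0],
    [0,0,0],
  ],
  claw=[-0.1,0.2,0.4,0.6,0.8,0.8,0.8,0.8],
)

```text
t: 18.65
tool_pos: [0.5076, -0.1186, 0.2566]
tcp_rot: [0.0, 0.767, 0.641, 0.0]
force: [0.3, 0.3, -0.4]
grip_width: 0.895
gripper_force: 0.0
```

Request:
apply_moves(
  turn=[
    [0,0,0],
    [0,0,0],
    [0,0,0],
    [0,0,0],
    [0,0,0],
    [0,0,0],
    [0,0,0],
    [0,0,0],
  ],
  offset=[
    [0,0,-0.01],
    [0,0,-0.02],
    [0,0,-0.03],
    [0,0,-0.03],
    [0,0,-0.03],
    [0,0,0],
    [0,0,0],
    [0,0,0],
  ],
  claw=[0.8,0.8,0.8,0.8,0.8,0.8,0.8,0.8],
)

```text
t: 19.45
tool_pos: [0.5072, -0.1184, 0.3758]
tcp_rot: [-0.001, 0.767, 0.641, -0.0]
force: [0.4, -0.4, -0.0]
grip_width: 0.898
gripper_force: 0.0
```

```bash
python3 est.py; python3 - <<'E'
from h import *
im=get_image("top")[:,:,::-1];s=get_image("side")[:,:,::-1]
o=np.zeros((560,795,3),np.uint8);a=cv2.resize(im[150:225,190:305],None,fx=3.5,fy=3.5);b=cv2.resize(s[120:250,215:305],None,fx=4.2,fy=4.2)
o[:b.shape[0],:b.shape[1]]=b;o[:a.shape[0],390:390+a.shape[1]]=a;cv2.imwrite("pics/end.png",o)
E
```

```text
t 19.45 A nan own [  52.6 -194.6  375.8] F [ 0.4 -0.4 -0. ] nut -0.301 lid -0.300 0.898est.py:7: RuntimeWarning: invalid value encountered in arcsin
  Az=lambda z:.3-np.arcsin((z+.0188-.17)/.22)
```

View pics/end.png

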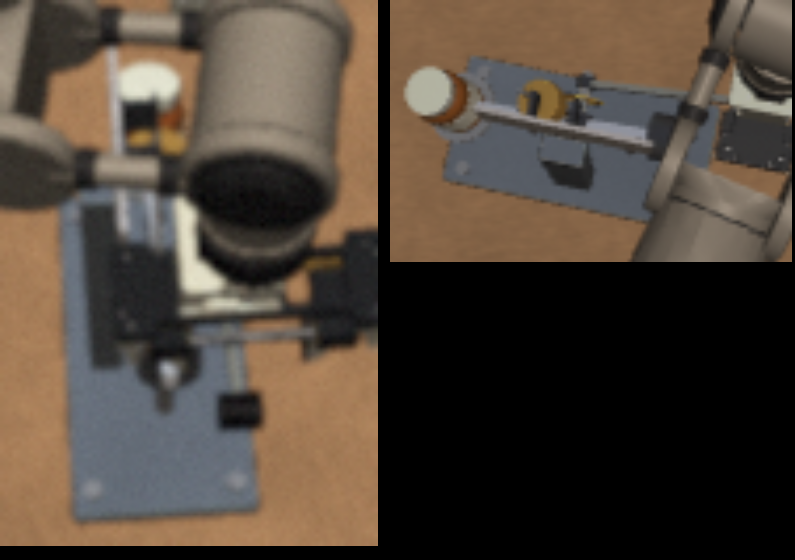

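The knob hangs free at crop (240,410), clear of the gripper. The beam is back on its stop at -0.30, and the fork looks unmoved.

```bash
python3 -c "
from plant import *
print(finish_job())"
```

```text
the job is handed in; nothing more can be done
None
```

I handed the job in; no verdict came back. By my camera measurements the pointer stayed in the fork's gap for about 5.7 s, the beam came down gently onto its pan-side stop (-0.30 rad), and the knob was released with the gripper lifted clear.

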